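Shut the tool steriliser and start it

TASK

Close up the salon's tool steriliser with your fingertips and start it: first push its tray fully home with the hair clip riding in it, then swing the lid down until it is fully shut, and only then press the round start button on top all the way down and let go. Pick nothing up, and leave the other things on the counter and on the steriliser where they are.

Things in the scene. Friction and masses are not known exactly. Their poses are not given: they have to be found in the camera images.
- steriliser: White box standing fixed on the counter, 180 mm deep (x), 280 mm wide (y), 85 mm high. Origin: centre of its underside; axes: x to its back, y to its left, z up; the front (-x) looks roughly to the robot. Its right-hand 90 mm (y -140 to -50 mm) is a solid console carrying the start button; the left-hand 190 mm (y -50 to 140 mm) holds the tray below and, above it, a shallow open well under the lid.
- tray (a joint): How far the tray is out, m: 0 fully home, up to 0.10; it slides out along the steriliser's -x. Starts partly out. It slides stiffly (about 1.5 N) and stays where it is left.
- tray_front (a point): Centre of the outer face of the tray's flat white front panel (184 mm wide, 52 mm high, 12 mm thick, from 10 to 62 mm above the counter, no handle). Axes as the steriliser's. When home, this face stands 12 mm proud of the steriliser's front, at (-102, 45, 36) mm in the steriliser's frame.
- lid (a joint): Lid opening, rad: 0 shut, 1.57 upright, 1.95 at the stop. Starts roughly upright. A stiff hinge holds the lid wherever it is left (it does not fall shut): some 2 N at its free edge moves it, and it must be pushed all the way down.
- lid_hinge (a point): Mid-length of the lid's hinge line, which runs along the steriliser's x on its top left edge, at (0, 140, 85) mm in the steriliser's frame. The lid is a plain flat grey plate 180 mm along the hinge, 190 mm from the hinge to its free edge, 8 mm thick. Open, it stands up along the left side, its outer face to the left (+y); shut, it lies over the well with its top 93 mm above the counter.
- lid_edge (a point): Middle of the lid's free edge, on its outer face (the top face when shut).
- start (a joint): How far the start button is pressed, m: 0 up, 0.006 fully down; springs back, about 4 N fully down.
- start_top (a point): Centre of the top of the round start button (32 mm across) on the console; pressed straight down. At (-40, -95) mm in the steriliser's frame, some 20 mm above the console.
- clip_tray: Claw hair clip, 80 x 25 x 26 mm, lying loose across the tray just behind its front panel; origin at the centre of its underside. Stays in the tray.
- clip_top: Bystander: claw clip, 60 x 25 x 26 mm, on the console behind the button; origin under its centre.
- comb: Bystander: comb, 130 x 34 x 5 mm, lying in the well under the lid; origin under its centre.
- clip_loose: Bystander: claw clip, 90 x 25 x 26 mm, on the counter; origin under its centre.
- jar: Bystander: amber jar, 56 mm across, 55 mm high, standing right of the steriliser; origin under its centre.
- shampoo: Bystander: white bottle, 60 mm across, 190 mm high, standing behind the steriliser; origin under its centre.
- brush: Bystander: wooden paddle hair brush, about 210 x 70 x 37 mm, lying on the counter at the left; origin under its middle.
- tonic: Bystander: dark bottle, 44 mm across, 130 mm high, standing at the back left; origin under its centre.

How it is judged:
On the way, in this order (a step that is already met when the one before it is completed fails the run):
1. the tray is fully home, the lid still open (value of joint tray below 0.003 m and value of joint lid above 0.3 rad), for 0.2 s.
2. the lid is fully shut, the tray still home (value of joint lid below 0.04 rad and value of joint tray below 0.004 m), for 0.2 s.
3. the start button is pressed down (value of joint start above 0.004 m and value of joint lid below 0.05 rad and value of joint tray below 0.004 m), for 0.05 s.
At the end, for the whole second after the job is handed in: Tray within 4 mm of home, lid within 0.05 rad of shut, start button sprung back up, and the hair clip still lying in the tray (value of joint tray below 0.004 m and value of joint lid below 0.05 rad and value of joint start below 0.0015 m and x of clip_tray in the frame of tray_front between 0.012 and 0.17 m and y of clip_tray in the frame of tray_front between -0.085 and 0.085 m and height (world z) of clip_tray below 0.04 m); the robot touches nothing.
It fails at once if the start button is pressed before the tray is home and the lid shut (value of joint start above 0.003 m and (value of joint lid above 0.08 rad or value of joint tray above 0.006 m)).
It fails at once if the hair clip is lifted out of the tray (height (world z) of clip_tray above 0.05 m).
It fails at once if a bystander is moved by more than 30 mm or carried off (distance of any of clip_top, clip_loose, comb, jar, shampoo, brush, tonic from where it was at the start of the episode above 0.03 m).
It also fails if it takes over 58 s, if anything falls off the work surface, if the arm or the gripper's body presses on something with over 40 N, if the wrist force passes 120 N, or if a joint passes its speed limit or range.

ROBOT

A 7-joint arm with a two-finger parallel gripper is mounted at the origin on the work surface. World frame = base frame: x ahead of the robot, y to its left, z up, the work surface at z = 0. Lengths are in m, angles in rad, forces in N, time in s.
With the tool pointing down it reaches from about 0.4 to 0.875 m from the base axis. Payload 19.3 kg.
Tool frame: the origin (TCP) lies midway between the tips of the shut fingers; the grasp point (between the pads) lies 19 mm behind it; z points along the fingers, y is the line along which they close (so a half turn about z gives the same grasp; the last joint's range is limited). The gripper opens to 85 mm and grips with 20 to 120 N. Pads are 22 mm wide; open, the fingers measure 114 mm over their backs; the gripper's body (76 mm by 85 mm) begins 54 mm behind the grasp point. The pads swing forward as they close: fully open they stand 13 mm farther back than shut.
Start: joints at [-1.326, 0.521, -0.036, 1.599, 0.021, 1.021, -0.113], TCP at [0.194, 0.594, 0.231] pointing down, gripper open.
Joint ranges: [-2.91, 2.91], [-0.3, 2.13], [-1.5, 1.42], [0.17, 2.43], [-1.26, 4.41], [0.16, 1.93], [-2.52, 2.52]. Speed limits (rad/s): [1.89, 1.89, 2.39, 2.39, 3.01, 3.01, 3.01].

INTERFACE

Orientations are given as [roll, pitch, yaw] about the fixed x, y, z axes, in that order (R = Rz(yaw) Ry(pitch) Rx(roll)).
In Python, from workcell import telemetry, grab_frame, calibration, bot, outline_of, landmark_of gives the robot as it stands. The module is installed in compiled form; this text tells all that it offers.
- The arm moves only by the shell command python3 -m inch 'ROWS' [FORCE]. ROWS is JSON, a list of rows, each a list of 7 numbers: the shift along the tool's x, y, z in m, then the turn, a rotation vector about the tool's x, y, z in rad, then the closure, from 0 (fully open) to 1 (shut). A call has 1 to 5 rows; each row shifts and turns the commanded pose from where the row before left it, along the tool's axes as they then stand; what a row does not reach is not made up. A row lasts 1/10 s, in which the tool goes at most 50 mm and 8.59 degrees, less where a joint would pass 70% of its speed; a pose out of reach is approached as far as the arm can. A call is refused whole if a number of a shift passes 0.05 or a number of a turn 0.15, either way. A call with a gripper value outside its range is refused whole. The fingers move at their own pace and stop on an object; FORCE is the grip in N (left out, the last holds). Time passes only in rows, so rows that do not move let the fingers close. It gives the time, the measured TCP pose, the force, the opening and the grip force at its end, in the units of the state.
- telemetry.observe(): the state, without advancing time (a new reading comes with each control period).
- grab_frame(name): name is "scene" or "top" or "wrist"; returns the picture (384x512x3 uint8, red, green, blue); there is no depth.
- calibration(name): a dict with "fovy" (degrees; the focal length in pixels is half the picture's height over the tangent of half this angle, whatever the lens; pixels are square), "cx", "cy" (the principal point, pixels), "dist" ([k1, k2, p1, p2, k3] as OpenCV has them; the pictures are not rectified), "pose" (4x4, takes a point from camera to world coordinates). Camera axes: x right, y down, z forward; pixel columns grow to the right and rows downward; lengths in m; the calibration is good to about 2 mm. A picture is of the moment at which its call begins: read the wrist's pose just before it. calibration takes no time and is no camera call; for the wrist camera it gives the pose at the moment of the call.
- bot.job_done(): hands the job in; it is judged then, once.
Trained networks look in the newest picture that a camera, given by its name, has taken for a name from the list of things; names that differ only in an ending like _2 or _b are one class to them, and where a whole thing is asked for, a point or a joint stands for the part that bears it (a point fixed in the world has none). Each returns a list of dicts, best first, with "score" (0 to 1); they miss things now and then, are a little off and sometimes report something else, mostly with a low value. They report only what shows in the picture. A call takes as long as a camera call.
- outline_of(label, camera): "region" (384x512 bool, what is visible of it) and "rect" ([left, top, right, bottom] in pixels, round what is visible of it).
- landmark_of(label, camera): "xy" ([column, row] in pixels: a listed point, or the origin of a listed thing).
The state is a dict: "clock": time; "qpos": joint angles; "qd": joint speeds; "joint_efforts": joint torques, N m; "position": TCP position; "tool_rot": TCP orientation; "force": force on the tool from outside, world axes, zero at the start; "moment": the same for the moment, N m; "grip_width": finger opening in m; "finger_force": force on a finger pad.
Only numpy, scipy, OpenCV 4.12 (cv2) and the standard library are available. Lean on these libraries where they do the work, as an engineer would, in place of code of your own. Each camera call takes 0.05 s, during which the arm holds its last target. There are 200 camera calls.

## Working session

There is one attempt and no reset: what is moved stays moved. The work goes in short steps, Python scripts to look and compute and a shell command to move; the robot and the scene stay as the last step left them, time stands still between calls to the robot, and variables do not carry over. Pictures are saved under pics/ and viewed, at most 10 in all, crops included, and the job is handed in when it is done.

```bash
mkdir -p pics; cat > h.py <<'E'
import numpy as np, cv2
from workcell import telemetry, grab_frame, calibration, bot, outline_of, landmark_of
def cam(n):
    c=calibration(n); f=192/np.tan(np.radians(c["fovy"])/2)
    return np.array([[f,0,c["cx"]],[0,f,c["cy"]],[0,0,1]]),np.array(c["dist"],float),np.array(c["pose"])
def ray(n,xy):
    K,d,P=cam(n); u=cv2.undistortPoints(np.array([[xy]],float),K,d)[0,0]
    v=P[:3,:3]@np.array([u[0],u[1],1]); return P[:3,3],v/np.linalg.norm(v)
def onz(n,xy,z):
    o,v=ray(n,xy); return o+v*(z-o[2])/v[2]
def tri(obs):
    A=np.zeros((3,3));b=np.zeros(3)
    for n,xy in obs:
        o,v=ray(n,xy);M=np.eye(3)-np.outer(v,v);A+=M;b+=M@o
    return np.linalg.solve(A,b)
def proj(n,p):
    K,d,P=cam(n);T=np.linalg.inv(P)
    return cv2.projectPoints(np.array(p,float).reshape(-1,3),T[:3,:3],T[:3,3],K,d)[0][:,0]
def save(n,f):
    im=grab_frame(n); cv2.imwrite("pics/"+f,im[:,:,::-1]); return im
E
python3 - <<'E'
from h import *
np.set_printoptions(precision=4,suppress=True)
a=save("scene","s0.png");b=save("top","t0.png")
cv2.imwrite("pics/both0.png",cv2.resize(np.hstack([a,b])[:,:,::-1],(800,300)))
for n in("scene","top"):
    print(n,cam(n)[2][:3,3])
    for l in["steriliser","tray_front","lid_hinge","lid_edge","start_top","clip_tray","clip_top","comb","clip_loose","jar","shampoo","brush","tonic"]:
        r=landmark_of(l,n)
        print(l,[(np.round(x["xy"],1).tolist(),round(x["score"],2)) for x in r[:2]])
print(telemetry.observe())
E
```

```text
scene [ 0.8865 -0.5086  0.828 ]
steriliser [([247.7, 224.9], 0.67)]
tray_front [([205.3, 190.1], 0.86)]
lid_hinge [([265.9, 167.5], 0.68)]
lid_edge [([214.8, 224.5], 0.34)]
start_top [([214.4, 225.8], 0.59)]
clip_tray [([212.8, 204.8], 0.63)]
clip_top [([249.8, 242.9], 0.89)]
comb [([247.7, 205.9], 0.72)]
clip_loose [([98.0, 296.4], 0.64)]
jar [([221.0, 293.4], 0.61), ([249.6, 242.6], 0.35)]
shampoo [([280.6, 272.0], 0.77)]
brush []
tonic [([308.5, 126.9], 0.85)]
top [0.5121 0.0529 1.1069]
steriliser [([273.5, 193.1], 0.92), ([225.9, 193.4], 0.73)]
tray_front [([262.1, 244.9], 0.72)]
lid_hinge [([221.0, 197.8], 0.67)]
lid_edge [([207.6, 192.9], 0.78), ([267.0, 232.4], 0.44)]
start_top [([135.3, 231.9], 0.46), ([313.5, 204.1], 0.43)]
clip_tray [([266.7, 230.4], 0.54)]
clip_top [([311.2, 168.1], 0.47)]
comb [([269.6, 195.2], 0.8)]
clip_loose [([389.8, 256.1], 0.73), ([303.0, 143.8], 0.41)]
jar [([341.2, 177.8], 0.92)]
shampoo [([298.6, 144.3], 0.78)]
brush [([132.7, 233.4], 0.6)]
tonic [([123.4, 198.0], 0.74)]
{'clock': 1.4, 'qpos': array([-1.3262,  0.5214, -0.0363,  1.5995,  0.0212,  1.0211, -0.1128]), 'qd': array([ 0.0002, -0.0012,  0.0009,  0.0008,  0.    , -0.0001, -0.0004]), 'joint_efforts': array([  0.    , -92.6851,   1.978 , -37.0248,   0.018 ,   0.0019,
         0.0001]), 'position': array([0.1935, 0.5943, 0.2313]), 'tool_rot': array([-3.1415, -0.    ,  2.8267]), 'force': array([ 0.1288,  0.0343, -0.5325]), 'moment': array([ 0.0244, -0.0351,  0.0123]), 'finger_force': 0.0, 'grip_width': 0.08548372249402571}
```

View pics/s0.png

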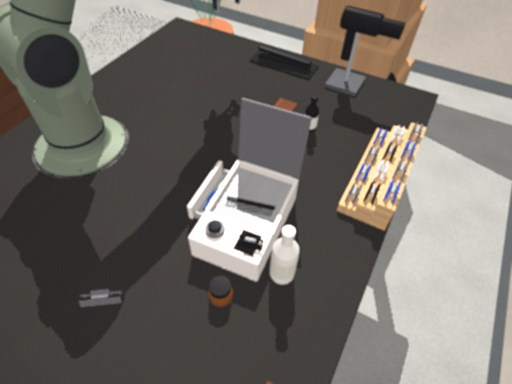

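View pics/t0.png

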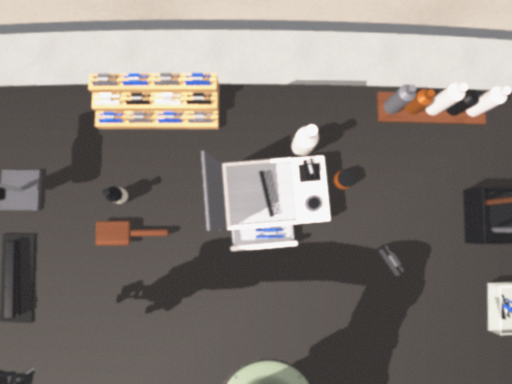

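The scene picture shows the steriliser at about (245,215), tray partly out to the left with panel near (205,190), lid upright at (272,138). The button is at (214,228), with the clip behind it at (249,242). In the top picture the tray panel is at (263,245), the lid edge-on at (213,192) and the button at (314,203). The brush lies at left (130,233) and tonic at (118,194), both clear of the box.

```bash
cat > fit.py <<'E'
from h import *
from scipy.optimize import least_squares
def W(q,p):
    c,s=np.cos(q[2]),np.sin(q[2]); return np.array([q[0]+c*p[0]-s*p[1],q[1]+s*p[0]+c*p[1],p[2]])
def edge(th,x=0,r=.19,o=.008):
    return (x,.14-r*np.cos(th)+o*np.sin(th),.085+r*np.sin(th)+o*np.cos(th))
E
python3 - <<'E'
from fit import *
np.set_printoptions(precision=4,suppress=True)
obs=[("scene",(214.5,226),"b"),("top",(313.5,203.8),"b"),("scene",(265.9,167.5),"h"),("top",(221,197.8),"h"),
("scene",(247.7,224.9),"o"),("top",(273.5,193.1),"o"),("scene",(205.3,190.1),"t"),("top",(262.1,244.9),"t"),("top",(207.6,192.9),"e"),
("top",(327,156),(.09,-.14,.085)),("top",(330.5,222.5),(-.09,-.14,.085)),("scene",(190,253),(-.09,-.14,0)),("scene",(191,240),(-.09,-.14,.085)),("scene",(254,274),(.09,-.14,0)),
("scene",(242,100),"e-"),("scene",(308,113),"e+")]
def pts(q,k):
    if not isinstance(k,str): return k
    return {"b":(-.04,-.095,.105),"h":(0,.14,.085),"o":(0,0,0),"t":(-.102-q[3],.045,.036),"e":edge(q[4]),"e-":edge(q[4],-.09),"e+":edge(q[4],.09)}[k]
def res(q): return np.concatenate([proj(n,W(q,pts(q,k)))[0]-xy for n,xy,k in obs])
s=least_squares(res,[.55,0,0,.05,1.57],loss="soft_l1")
print(s.x)
for o,r in zip(obs,res(s.x).reshape(-1,2)): print(o[0],o[2],r)
print("button tri",tri([(o[0],o[1]) for o in obs[:2]]))
for n,p in [("btn",(-.04,-.095,.105)),("trayf",(-.102-s.x[3],.045,.036)),("edge",edge(s.x[4])),("hinge",(0,.14,.085))]: print(n,W(s.x,p))
for l,xy,z in [("clip_loose",(389.8,256.1),0),("jar",(341,178),0),("brush",(132,233),0),("tonic",(123,198),0),("shampoo",(298.6,144.3),0)]: print(l,onz("top",xy,z))
E
```

```text
[ 0.609  -0.0157  0.099   0.0373  1.6557]
scene b [-1.3288 -1.7718]
top b [-0.6911 -0.2808]
scene h [-0.5453  0.7081]
top h [ 2.7881 -0.5686]
scene o [-2.7711 -0.4894]
top o [-0.1285  2.157 ]
scene t [ 0.3043 -1.7878]
top t [ 0.8841 -0.0711]
top e [-0.4968 -1.6507]
top (0.09, -0.14, 0.085) [-4.1958 -0.5862]
top (-0.09, -0.14, 0.085) [-0.5659 -1.661 ]
scene (-0.09, -0.14, 0) [0.1901 1.713 ]
scene (-0.09, -0.14, 0.085) [-4.9391 -3.4413]
scene (0.09, -0.14, 0) [1.7605 6.691 ]
scene e- [-3.9054 -1.9815]
scene e+ [0.4007 4.395 ]
button tri [ 0.5801 -0.1156  0.1002]
btn [ 0.5786 -0.1142  0.105 ]
trayf [0.4659 0.0153 0.036 ]
edge [0.5928 0.1475 0.2736]
hinge [0.5952 0.1236 0.085 ]
clip_loose [ 0.4322 -0.3595  0.    ]
jar [ 0.6619 -0.2163  0.    ]
brush [0.4952 0.3969 0.    ]
tonic [0.5975 0.427  0.    ]
shampoo [ 0.7618 -0.0906  0.    ]
```

```bash
python3 -m inch '[[0,0,0,0,0,-0.135,1],[0,0,0,0,0,-0.135,1],[0,0,0,0,0,-0.135,1],[-0.018,-0.036,0,0,0,0,1],[-0.018,-0.037,0,0,0,0,1]]' && python3 -m inch '[[-0.018,-0.036,0,0,0,0,1],[-0.018,-0.037,0,0,0,0,1],[-0.018,-0.037,0,0,0,0,1],[0,0,0,0,0,0,1]]'
```

```text
clock: 1.9
position: [0.2359, 0.5242, 0.2309]
tool_rot: [-3.141, -0.0, -3.05]
force: [1.2, 0.2, 0.4]
grip_width: 0.0122
finger_force: 0.0
clock: 2.3
position: [0.3029, 0.4157, 0.2316]
tool_rot: [-3.14, 0.001, -3.057]
force: [0.3, 0.0, 0.3]
grip_width: -0.0003
finger_force: 0.0
```

```bash
python3 -m inch '[[-0.012,-0.045,0,0,0,0,1],[-0.012,-0.045,0,0,0,0,1],[-0.012,-0.045,0,0,0,0,1],[-0.012,-0.045,0,0,0,0,1],[-0.012,-0.045,0,0,0,0,1]]' && python3 -m inch '[[-0.006,-0.045,0,0,0,0,1],[-0.006,-0.046,0,0,0,0,1],[-0.006,-0.046,0,0,0,0,1],[-0.006,-0.046,0,0,0,0,1],[0,0,0,0,0,0,1]]'
python3 - <<'E'
from h import *
save("top","t1.png");w=save("wrist","w1.png")
for n in("top","wrist"):
    for l in("tray_front","start_top","lid_edge"): print(n,l,[(np.round(x["xy"],1).tolist(),round(x["score"],2)) for x in landmark_of(l,n)[:2]])
E
```

```text
clock: 2.8
position: [0.38, 0.1999, 0.2315]
tool_rot: [3.141, 0.001, -3.051]
force: [0.7, 0.3, -0.0]
grip_width: -0.0001
finger_force: 0.0
clock: 3.3
position: [0.4207, 0.0164, 0.2316]
tool_rot: [-3.14, 0.001, -3.058]
force: [1.1, 1.5, 0.2]
grip_width: -0.0
finger_force: 0.0
top tray_front [([260.4, 246.2], 0.69)]
top start_top [([313.6, 199.9], 0.54)]
top lid_edge [([391.8, 258.3], 0.7), ([205.1, 190.7], 0.61)]
wrist tray_front [([249.7, 196.5], 0.98)]
wrist start_top [([128.4, 306.5], 0.78)]
wrist lid_edge []
```

View pics/w1.png

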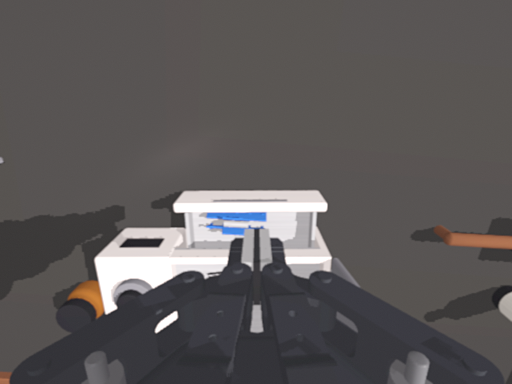

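The wrist picture shows the tray panel (178..325, rows 193–208), with the blue clip behind it at (235,220). The tool is roughly square and centred. I'll refine yaw and face position from it.

```bash
python3 - <<'E'
from h import *
for z,ps in((.062,[(178,195),(323,192),(178,208),(325,208),(249.7,196.5)]),(.036,[(249.7,196.5)]),(.105,[(128.4,306.5)])):
    for p in ps: print(z,p,onz("wrist",p,z).round(4))
im=cv2.imread("pics/w1.png"); cv2.imwrite("pics/w1c.png",cv2.resize(im[180:260,90:340],None,fx=3,fy=3))
E
```

```text
0.062 (178, 195) [ 0.4558 -0.0665  0.062 ]
0.062 (323, 192) [0.4365 0.1025 0.062 ]
0.062 (178, 208) [ 0.4723 -0.0664  0.062 ]
0.062 (325, 208) [0.4561 0.1081 0.062 ]
0.062 (249.7, 196.5) [0.45   0.0175 0.062 ]
0.036 (249.7, 196.5) [0.4589 0.0177 0.036 ]
0.105 (128.4, 306.5) [ 0.5823 -0.1113  0.105 ]
```

View pics/w1c.png

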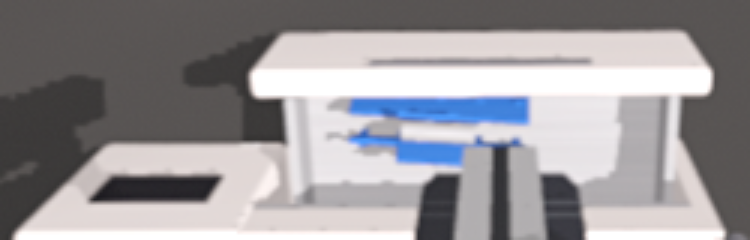

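The panel's top front edge runs (174,203)–(327,203), giving yaw ≈0.094 and centre ≈(0.458, 0.018). Next I descend in front of the panel.

```bash
python3 -m inch '[[0,0,0.045,0,0,0,1],[0,0,0.05,0,0,0,1],[0,0,0.05,0,0,0,1],[0,0,0.04,0,0,0,1],[0,0,0.01,0,0,0,1]]' && python3 -m inch '[[-0.008,0,0,0,0,0,1],[-0.008,0,0,0,0,0,1],[-0.008,0,0,0,0,0,1],[-0.008,0,0,0,0,0,1]]' && python3 -m inch '[[-0.008,0,0,0,0,0,1],[-0.008,0,0,0,0,0,1],[-0.006,0,0,0,0,0,1]]'
```

```text
clock: 4.2
position: [0.4181, 0.0216, 0.0333]
tool_rot: [-3.141, -0.005, -3.05]
force: [0.5, 0.0, 1.2]
grip_width: -0.0004
finger_force: 0.0
clock: 4.6
position: [0.4535, 0.0245, 0.0378]
tool_rot: [3.141, 0.002, -3.051]
force: [-1.9, 0.8, 0.6]
grip_width: 0.0004
finger_force: 0.9
clock: 4.9
position: [0.4747, 0.0263, 0.0365]
tool_rot: [3.142, 0.0, -3.051]
force: [-1.6, 0.0, 2.1]
grip_width: 0.0001
finger_force: 0.8
```

```bash
python3 -m inch '[[-0.006,0,0,0,0,0,1],[-0.004,0,0,0,0,0,1]]'; python3 -m inch '[[-0.004,0,0,0,0,0,1],[0,0,0,0,0,0,1]]'; python3 -m inch '[[-0.003,0,0,0,0,0,1],[0,0,0,0,0,0,1]]'; python3 -m inch '[[-0.003,0,0,0,0,0,1],[0,0,0,0,0,0,1]]'
```

```text
clock: 5.1
position: [0.4842, 0.0271, 0.0363]
tool_rot: [-3.142, -0.0, -3.051]
force: [-1.0, -0.1, 0.9]
grip_width: 0.0
finger_force: 0.8
clock: 5.3
position: [0.4883, 0.0275, 0.0363]
tool_rot: [-3.142, 0.0, -3.051]
force: [-0.3, 0.8, 0.5]
grip_width: -0.0002
finger_force: 0.0
clock: 5.5
position: [0.491, 0.0278, 0.0363]
tool_rot: [-3.142, 0.0, -3.051]
force: [0.6, -1.3, 0.1]
grip_width: 0.0
finger_force: 0.0
clock: 5.7
position: [0.4941, 0.0281, 0.0363]
tool_rot: [-3.142, 0.0, -3.051]
force: [-0.5, 0.4, 0.0]
grip_width: -0.0
finger_force: 0.0
```

```bash
python3 -m inch '[[-0.003,0,0,0,0,0,1],[0,0,0,0,0,0,1]]'|grep -E "pos|forc"; python3 -m inch '[[-0.003,0,0,0,0,0,1],[0,0,0,0,0,0,1]]'|grep -E "pos|forc"
python3 - <<'E'
from h import *
w=save("wrist","w2.png");s=save("scene","s2.png")
cv2.imwrite("pics/c2.png",np.hstack([cv2.resize(w[150:300,90:340],(500,300)),cv2.resize(s[150:250,170:270],(300,300))])[:,:,::-1])
E
```

```text
position: [0.4944, 0.028, 0.036]
force: [-13.5, 0.1, 10.4]
finger_force: 7.1
position: [0.4944, 0.0279, 0.0356]
force: [-29.9, -1.4, 20.7]
finger_force: 15.0
```

View pics/c2.png

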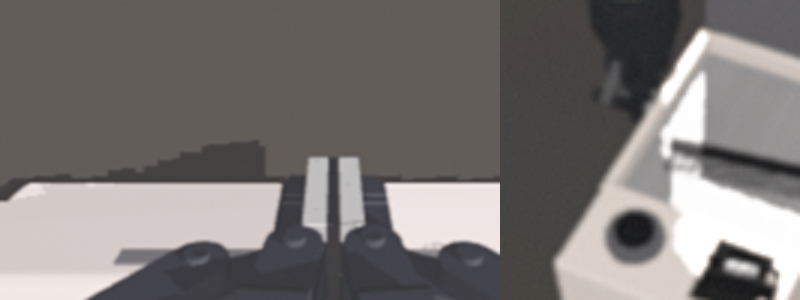

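Force rises at a hard stop (TCP x 0.494), and the picture shows the panel flush with the box front, so the tray is home. Next I back off, rise, and go around to the lid's outer side.

```bash
python3 -m inch '[[0.04,0,0,0,0,0,1],[0.04,0,0,0,0,0,1],[0,0,-0.05,0,0,0,1],[0,0,-0.05,0,0,0,1],[0,0,-0.05,0,0,0,1]]'|grep -E "pos|forc" && python3 -m inch '[[0,0,-0.05,0,0,0,1],[0,0,-0.05,0,0,0,1],[0,0.05,-0.02,0,0,0,1],[0,0.05,0,0,0,0,1],[0,0.05,0,0,0,0,1]]'|grep -E "pos|forc" && python3 -m inch '[[0,0.045,0,0,0,0,1],[0,0,0,0,0,0,1]]'
python3 - <<'E'
from fit import *
a=grab_frame("top");save("scene","s3.png");save("top","t3.png")
for n in("scene","top"):
  for l in("tray_front","lid_edge","lid_hinge"): print(n,l,[(np.round(x["xy"],1).tolist(),round(x["score"],2)) for x in landmark_of(l,n)[:2]])
q=[.611,-.0157,.094]
for l in("scene","top"): print(l,proj(l,[W(q,edge(1.65,x)) for x in(-.09,0,.09)]).round(1).tolist(),proj(l,[W(q,edge(1.5,x)) for x in(-.09,0,.09)]).round(1).tolist())
E
```

```text
position: [0.4196, 0.0212, 0.1883]
force: [1.5, 0.9, -0.1]
finger_force: 0.0
position: [0.4068, 0.169, 0.306]
force: [1.3, 0.1, -0.6]
finger_force: 0.0
clock: 7.4
position: [0.4016, 0.2174, 0.3048]
tool_rot: [3.14, 0.0, -3.045]
force: [-0.2, -1.8, -0.7]
grip_width: -0.0
finger_force: 0.0
scene tray_front []
scene lid_edge [([273.3, 107.0], 0.68)]
scene lid_hinge [([266.5, 168.8], 0.88)]
top tray_front [([259.9, 228.6], 0.52)]
top lid_edge [([204.2, 188.0], 0.74)]
top lid_hinge [([224.8, 197.3], 0.56)]
scene [[239.0, 98.4], [273.3, 108.0], [309.3, 118.1]] [[234.1, 104.6], [269.0, 114.6], [305.6, 125.0]]
top [[210.7, 230.7], [207.6, 190.0], [204.5, 150.0]] [[223.7, 229.6], [220.4, 188.8], [217.2, 148.7]]
```

View pics/s3.png

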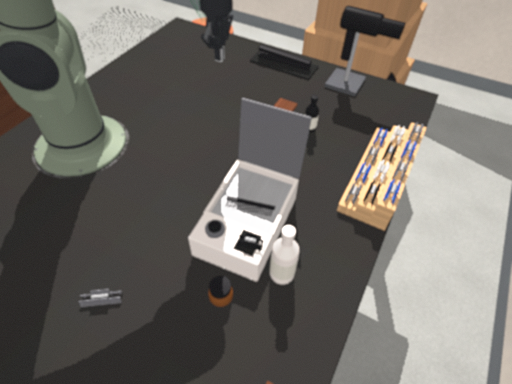

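Tray is home and the lid stands at about 1.65 rad in the picture (edge at (273,107)). Next I move to its left side and lower the fingers just under the edge height.

```bash
python3 -m inch '[[-0.045,0,0,0,0,0,1],[-0.045,0,0,0,0,0,1],[-0.045,0,0,0,0,0,1],[-0.045,0,0,0,0,0,1],[0,0,0.02,0,0,0,1]]'|grep -E "pos|forc" && python3 -m inch '[[0,-0.02,0.03,0,0,0,1],[0,-0.02,0,0,0,0,1],[0,0,0,0,0,0,1]]'; python3 -m inch '[[0,-0.015,0,0,0,0,1],[0,-0.01,0,0,0,0,1]]'
```

```text
position: [0.5874, 0.2276, 0.2855]
force: [-1.1, -1.3, -1.1]
finger_force: 0.0
clock: 8.65
position: [0.5861, 0.1848, 0.2542]
tool_rot: [-3.14, -0.001, -3.055]
force: [-0.3, 0.4, 0.3]
grip_width: -0.0001
finger_force: 0.0
clock: 8.85
position: [0.5882, 0.1626, 0.2553]
tool_rot: [3.141, 0.001, -3.051]
force: [0.9, 2.7, 0.9]
grip_width: 0.0002
finger_force: 1.1
```

```bash
python3 -m inch '[[0,-0.023,0,0,0,0,1],[0,-0.024,0,0,0,0,1],[0,-0.017,0.003,0,0,0,1],[0,-0.017,0.005,0,0,0,1]]'; python3 -m inch '[[0,-0.016,0.006,0,0,0,1],[0,-0.016,0.008,0,0,0,1]]'
python3 - <<'E'
from h import *
save("scene","s4.png"); print(landmark_of("lid_edge","scene")[:1][0]["xy"])
E
```

```text
clock: 9.25
position: [0.5955, 0.0818, 0.2472]
tool_rot: [3.141, 0.001, -3.051]
force: [0.7, 1.8, 2.5]
grip_width: -0.0001
finger_force: 0.9
clock: 9.45
position: [0.5983, 0.0499, 0.2324]
tool_rot: [3.142, 0.0, -3.051]
force: [1.2, 1.1, 1.6]
grip_width: -0.0003
finger_force: 0.8Traceback (most recent call last):
  File "<stdin>", line 2, in <module>
IndexError: list index out of range
```

View pics/s4.png

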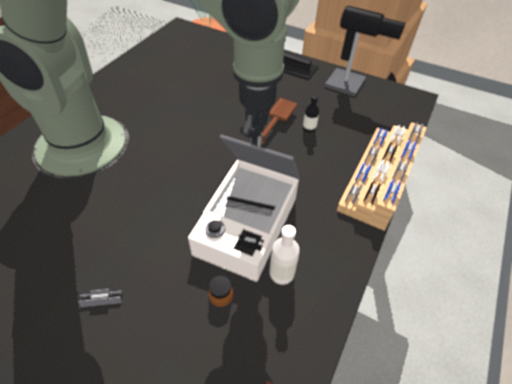

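The lid follows the fingers (edge now around (260,155), about 1 rad). I continue along the arc.

```bash
python3 -m inch '[[0,-0.014,0.009,0,0,0,1],[0,-0.014,0.011,0,0,0,1],[0,-0.012,0.012,0,0,0,1],[0,-0.011,0.014,0,0,0,1]]'|grep -E "pos|forc"; python3 -m inch '[[0,-0.009,0.014,0,0,0,1],[0,-0.009,0.015,0,0,0,1],[0,-0.006,0.016,0,0,0,1],[0,-0.006,0.016,0,0,0,1]]'|grep -E "pos|forc";python3 -m inch '[[0,-0.003,0.012,0,0,0,1],[0,-0.002,0.01,0,0,0,1],[0,0,0.005,0,0,0,1],[0,0,0,0,0,0,1]]'|grep -E "pos|forc"
```

```text
position: [0.6027, -0.0012, 0.1858]
force: [0.9, -0.4, 1.2]
finger_force: 0.7
position: [0.6052, -0.0303, 0.1243]
force: [-0.1, 1.1, -0.2]
finger_force: 0.5
position: [0.6056, -0.0346, 0.0983]
force: [-0.2, -1.4, -0.3]
finger_force: 0.0
```

```bash
for i in 1 ; do python3 -m inch '[[0,0,0.003,0,0,0,1],[0,0,0,0,0,0,1]]'|grep -E "pos|forc"; python3 -m inch '[[0,0,0.003,0,0,0,1],[0,0,0,0,0,0,1]]'|grep -E "pos|forc"; python3 -m inch '[[0,0,0.002,0,0,0,1],[0,0,0,0,0,0,1]]'|grep -E "pos|forc"; done
```

```text
position: [0.606, -0.0345, 0.096]
force: [0.3, -0.1, 0.1]
finger_force: 0.0
position: [0.6061, -0.0347, 0.0931]
force: [0.7, 0.3, 0.6]
finger_force: 0.4
position: [0.6063, -0.0347, 0.0927]
force: [-9.9, 0.3, 30.5]
finger_force: 15.2
```

The lid is hard down at z 0.0927 (30 N). I hold briefly, lift, move over the button and verify.

```bash
python3 -m inch '[[0,0,0,0,0,0,1],[0,0,-0.03,0,0,0,1],[0,0,-0.04,0,0,0,1],[0.017,-0.038,0,0,0,0,1],[0.016,-0.038,0,0,0,0,1]]'|grep -E "pos|forc"; python3 -m inch '[[0,0,0,0,0,0,1]]'|grep -E "pos|forc"
python3 - <<'E'
from h import *
a=save("scene","s5.png");b=save("wrist","w5.png");c=save("top","t5.png")
for n in("scene","top","wrist"):
  for l in("start_top","lid_edge"): print(n,l,[(np.round(x["xy"],1).tolist(),round(x["score"],2)) for x in landmark_of(l,n)[:2]])
for n in("scene","top","wrist"): print(proj(n,(.580,-.114,.105)))
cv2.imwrite("pics/c5.png",np.hstack([cv2.resize(a[130:290,170:320],(400,427)),cv2.resize(b,(400,427))])[:,:,::-1])
E
```

```text
position: [0.5801, -0.1134, 0.162]
force: [1.4, -0.9, -0.6]
finger_force: 0.0
position: [0.578, -0.1193, 0.1614]
force: [-0.9, -0.8, 0.1]
finger_force: 0.0
scene start_top [([213.3, 223.4], 0.62)]
scene lid_edge [([237.1, 217.1], 0.93)]
top start_top [([274.0, 195.2], 0.24)]
top lid_edge [([295.0, 189.3], 0.75)]
wrist start_top [([253.3, 208.7], 0.77)]
wrist lid_edge [([309.9, 246.7], 0.69), ([343.2, 208.5], 0.36)]
[[213.71756565 224.39317985]]
[[312.72028259 203.00274048]]
[[253.95600507 208.06703707]]
```

View pics/c5.png

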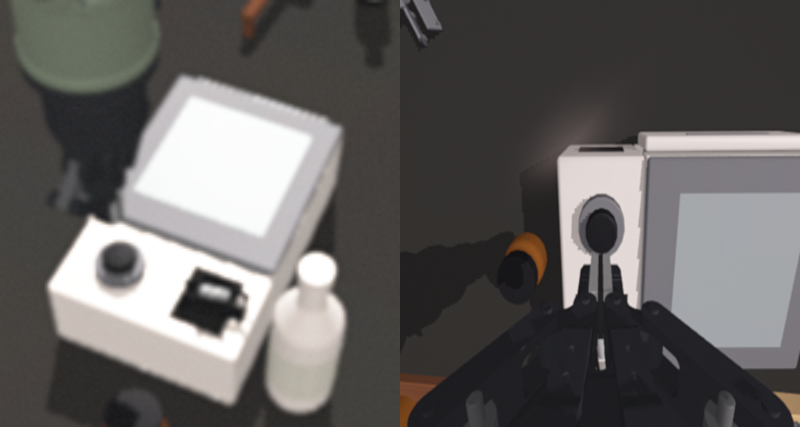

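The lid is flat shut with its edge flush, and the button at (213,223) scene / (253,209) wrist matches the prediction (0.580, −0.114). I press it now.

```bash
python3 -m inch '[[-0.002,0.005,0.03,0,0,0,1],[0,0,0.018,0,0,0,1],[0,0,0,0,0,0,1]]'|grep -E "pos|forc"; python3 -m inch '[[0,0,0.005,0,0,0,1],[0,0,0,0,0,0,1]]'|grep -E "pos|forc"; python3 -m inch '[[0,0,0.004,0,0,0,1],[0,0,0,0,0,0,1]]'|grep -E "pos|forc"
```

```text
position: [0.5802, -0.1075, 0.1108]
force: [-0.2, -0.4, -0.1]
finger_force: 0.0
position: [0.5816, -0.1083, 0.1083]
force: [-0.0, 0.2, -0.1]
finger_force: 0.0
position: [0.5818, -0.1083, 0.1042]
force: [1.0, -0.5, 1.5]
finger_force: 1.2
```

```bash
python3 -m inch '[[0,0,0.003,0,0,0,1],[0,0,0,0,0,0,1]]'|grep -E "pos|forc"; python3 -m inch '[[0,0,0.002,0,0,0,1],[0,0,0,0,0,0,1]]'|grep -E "pos|forc"; python3 -m inch '[[0,0,0.001,0,0,0,1],[0,0,0,0,0,0,1]]'|grep -E "pos|forc"
```

```text
position: [0.5818, -0.1083, 0.1011]
force: [0.2, -0.7, 3.5]
finger_force: 1.9
position: [0.582, -0.1083, 0.1006]
force: [-7.8, 1.5, 29.2]
finger_force: 14.7
position: [0.5821, -0.1083, 0.1003]
force: [-12.2, 3.0, 43.5]
finger_force: 21.3
```

Bottomed out. I lift clear and check before handing in.

```bash
python3 -m inch '[[0,0,-0.02,0,0,0,1],[0,0,-0.04,0,0,0,1],[0,0,-0.05,0,0,0,1],[0,0,0,0,0,0,1],[0,0,0,0,0,0,1]]'|grep -E "pos|forc"
python3 - <<'E'
from h import *
a=save("scene","s6.png");b=save("top","t6.png")
cv2.imwrite("pics/c6.png",np.hstack([cv2.resize(a[130:320,150:340],(400,400)),cv2.resize(b[120:280,180:340],(400,400))])[:,:,::-1])
E
```

```text
position: [0.5817, -0.1083, 0.2089]
force: [0.1, 0.3, -0.8]
finger_force: 0.0
```

View pics/c6.png

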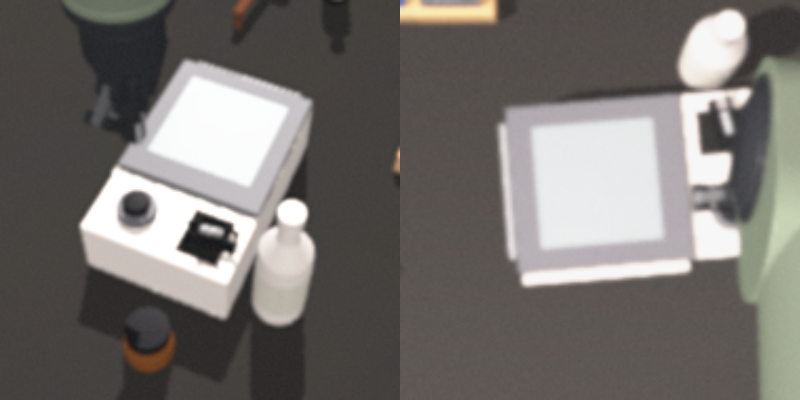

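The lid is shut, the tray panel sits parallel and close to the front, the button is up at (136,208) of the crop, and the bystanders are in place.

```bash
python3 -c "
from workcell import bot; print(bot.job_done())"
```

```text
the job is handed in; nothing more can be done
None
```

I pushed the tray home, shut the lid, pressed the start button all the way down and released it, then handed the job in; no verdict came back, but the last pictures showed all three as required and the nearby bystanders in place.

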